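Open the suitcase lock case on its slide rail and lay the lid back on its rest

TASK

Slide the carriage with the silver lock case gently along its rail until it sits against the rubber buffer of the red end stop. Then swing the lid of the lock case up by its bar, over past its balance point, and ease it down onto the rest screw behind it, so that it stays open by itself with the carriage still at the stop. Do not let the lid drop or slam at any point, do not force it against its rest or ram the stop (the rest is set differently each time, so feel for it), and leave the other things on the desk alone.

Things in the scene. Friction and masses are not known exactly. Their poses are not given: they have to be found in the camera images.
- rail: Steel slide rail bolted to the desk: base plate 100 x 380 mm, 12 mm thick, with a raised rail, top 30 mm above the desk. Origin: centre of its underside, on the desk. Its y axis runs along the rail towards the red end stop, its x axis points across it (away from the robot, turned by up to 0.25 rad), z up. The rail cannot move.
- end_stop: Red stop block at the +y end of the rail, carrying a black rubber buffer 14 mm across that faces the carriage. Its origin is the same point as the rail's; the buffer's face is at y = +135 mm, z = 39 mm in that frame. The buffer is hard (some 25 N per mm); it is meant to be met with under 20 N.
- carriage (a joint): Travel of the aluminium carriage (140 mm across the rail, 90 mm along it, top 48 mm above the desk) along the rail's +y, in m. 0.100 is where its side just touches the rubber buffer of the end stop. About 2 N moves it; it stays where it is left. The silver lock case and the lid rest are bolted to it and ride with it.
- carriage_mid (a point): Centre of the carriage's top face. Its axes are those of the rail.
- lock_case: Silver lock case, an open box 70 mm (rail x) by 100 mm (rail y), 40 mm tall, on the carriage; top rim 88 mm above the desk. Its origin is 15 mm to the -x side of carriage_mid horizontally, moved 10 mm towards +y, and at desk height.
- lid (a joint): Opening angle of the lock case's hinged lid, rad: 0 shut, growing as the front edge (robot side) swings up and over to the far side. Lid plate 74 x 100 x 4 mm; lid with bar weighs about 0.11 to 0.22 kg. Below its balance point at about 1.55 it falls shut, past it it falls over backwards, hardly braked, until it meets the lid rest, somewhere from 1.78 to 2.15 (differs each time, not reported). Beyond 1.7, over 0.8 rad/s (0.09 m/s at the bar) counts as dropped.
- hinge (a point): Middle of the lid's hinge axis, 90 mm above the desk; the axis is parallel to the rail's y. Rides with the carriage.
- bar (a point): Middle of the round steel pull bar of the lid: 10 mm thick, 76 mm long, parallel to the hinge, 110 mm from it, held 35 mm clear of the lid's free edge by two side arms (64 mm apart inside), in the plane of the lid. With the lid shut it is level, on the robot's side, 92 mm above the desk, with free space below down to the 12 mm base plate. Being round it can pivot between finger pads. Swings with the lid.
- rest_bracket: Lid rest: grey post 28 mm wide behind the lock case, with a brass screw whose sprung black rubber tip faces the lid 40 mm above the hinge axis. How far the screw stands out differs each time, by up to 18 mm. Origin as the lock case's; post front at x = 70 mm, top at z = 138 mm. Tip: about 7 N per mm, meant to carry under 20 N (about 7 N pushed at the lid's bar; the lid's own weight puts 1 to 2 N on it).
- wheel: Blue nylon luggage wheel lying flat, 50 mm across, 22 mm thick; origin centre of underside. Bystander.
- cam_a: Brass cam plate, 6 mm thick, 54 mm long; origin under its round end. Bystander.
- cam_b: Second brass cam plate, the same. Bystander.
- pry_bar: Black iron pry bar, 230 mm long, 20 mm wide, lying flat along its own x; origin centre of underside. Bystander.
- screwdriver: Screwdriver lying along its own x. Bystander.
- oil: Yellow oil bottle, 44 mm across, 100 mm tall, standing; origin centre of underside. Bystander.

How it is judged:
By the outcome, as a careful person would: the job done as asked, in the order asked, and still so for the second after the job is handed in, with the robot touching nothing.
It also fails if it takes over 58 s, if anything falls off the work surface, if the arm or the gripper's body presses on something with over 40 N, if the wrist force passes 120 N, or if a joint passes its speed limit or range.

ROBOT

A 6-joint arm with a two-finger parallel gripper is mounted at the origin on the work surface. World frame = base frame: x ahead of the robot, y to its left, z up, the work surface at z = 0. Lengths are in mm, angles in rad, forces in N, time in s.
With the tool pointing down it reaches from about 275 to 1000 mm from the base axis. Payload 8.4 kg.
Tool frame: the origin (TCP) lies midway between the tips of the shut fingers; the grasp point (between the pads) lies 19 mm behind it; z points along the fingers, y is the line along which they close (so a half turn about z gives the same grasp; the last joint's range is limited). The gripper opens to 85 mm and grips with 20 to 120 N. Pads are 22 mm wide; open, the fingers measure 114 mm over their backs; the gripper's body (76 mm by 85 mm) begins 54 mm behind the grasp point. The pads swing forward as they close: fully open they stand 13 mm farther back than shut.
Start: joints at [-1.152, 0.353, 1.633, -0, 1.155, -0.002], TCP at [255.306, -570.479, 202.781] pointing down, gripper open.
Joint ranges: [-2.63, 2.63], [-0.92, 2.1], [0.06, 2.66], [-1.3, 4.44], [0, 2.69], [-3.02, 3.02]. Speed limits (rad/s): [2.22, 2.22, 2.79, 3.14, 3.14, 3.14].

INTERFACE

Orientations are given as [roll, pitch, yaw] about the fixed x, y, z axes, in that order (R = Rz(yaw) Ry(pitch) Rx(roll)).
In Python, from rig import r gives the robot as it stands.
- The arm moves only by the shell command python3 -m inch 'ROWS' [OPENING] [FORCE]. ROWS is JSON, a list that holds one entry, the list of rows, each a list of 6 numbers: the shift along the tool's x, y, z scaled (see below), then the turn, a rotation vector about the tool's x, y, z scaled (see below). In form: [[[tx, ty, tz, wx, wy, wz], ...]]. A call has 1 to 8 rows; each row is the pose to reach, as a shift and turn from the pose commanded when the call began, along the tool's axes at that moment, turning the shorter way round; what a row does not reach only later rows make up. The controller multiplies each number of a shift by 20 cm and each number of a turn by pi rad. A row lasts 1/12 s, in which the tool goes at most 41.7 mm and 7.16 degrees, less where a joint would pass 70% of its speed; a pose out of reach is approached as far as the arm can. A call with a number of a shift or a turn outside -1 to 1 is refused whole. A call with a gripper value outside its range is refused whole. OPENING is the gripper's target within -1 to 1 (fully open at 1, half-way at 0, shut at -1), set as the call begins (- or left out, the last holds). The fingers move at their own pace and stop on an object; FORCE is the grip in N (left out, the last holds). Time passes only in rows, so rows that repeat a pose let the fingers close. It gives the time, the measured TCP pose, the force, the opening and the grip force at its end, in the units of the state.
- r.sense(): the state, without advancing time (a new reading comes with each control period).
- r.grab_frame(name): name is "scene" or "top"; returns the picture (384x512x3 uint8, red, green, blue); there is no depth.
- r.camera_info(name): a dict with "K" (3x3 intrinsics, pixels), "rvec" (rotation vector, rad) and "tvec" (3), from world to camera coordinates, as OpenCV has them. Camera axes: x right, y down, z forward; pixel columns grow to the right and rows downward; lengths in mm; the calibration is good to about 2 mm. A picture is of the moment at which its call begins. camera_info takes no time and is no camera call.
- r.sign_off(): hands the job in; it is judged then, once.
The state is a dict: "clock": time; "qpos": joint angles; "qvel": joint speeds; "joint_efforts": joint torques, N m; "eef_pos": TCP position; "tcp_rot": TCP orientation; "contact_force": force on the tool from outside, world axes, zero at the start; "wrist_torque": the same for the moment, N m; "opening": opening from 0.0 (shut) to 1.0 (fully open); "grasp_force": force on a finger pad.
Only numpy, scipy, OpenCV 4.12 (cv2) and the standard library are available. Lean on these libraries where they do the work, as an engineer would, in place of code of your own. Each camera call takes 0.05 s, during which the arm holds its last target. There are 200 camera calls.

## Working session

There is one attempt and no reset: what is moved stays moved. The work goes in short steps, Python scripts to look and compute and a shell command to move; the robot and the scene stay as the last step left them, time stands still between calls to the robot, and variables do not carry over. Pictures are saved under pics/ and viewed, at most 10 in all, crops included, and the job is handed in when it is done.

```bash
ls; mkdir -p pics
python3 - <<'E'
from rig import r
import cv2,numpy as np
s=r.sense();print(s)
for n in("scene","top"):
    im=r.grab_frame(n);cv2.imwrite(f"pics/{n}0.png",im[:,:,::-1])
    c=r.camera_info(n);R=cv2.Rodrigues(np.array(c["rvec"],float))[0];print(n,c["K"],(-R.T@np.array(c["tvec"]).ravel()).round(),R.round(2).tolist())
E
```

```text
pics
{'clock': 0.0, 'qpos': array([-1.15240934e+00,  3.53662110e-01,  1.63410803e+00, -3.05012448e-05,
        1.15522524e+00, -2.43367314e-03]), 'qvel': array([-2.33781614e-04, -5.35595227e-04,  1.39020256e-03,  5.16670752e-05,
       -1.06174285e-05,  5.31339349e-04]), 'joint_efforts': array([ 9.14832508e-04, -6.05247331e+01, -3.42060828e+01,  2.28018948e-06,
        9.48176341e-03, -2.86255329e-05]), 'eef_pos': array([ 255.08259598, -570.01791897,  202.06416852]), 'tcp_rot': array([-3.14018986e+00,  2.44739874e-05,  4.20833010e-01]), 'contact_force': array([ 0.19297747, -0.18254697,  0.42244747]), 'wrist_torque': array([ 0.02683513, -0.01598258, -0.02474193]), 'grasp_force': 0.0, 'opening': 0.9981169466589542}
scene [[441.55323595   0.         251.55327823]
 [  0.         441.55323595 195.71695236]
 [  0.           0.           1.        ]] [1253.  706.  714.] [[-0.71, 0.71, 0.03], [0.36, 0.39, -0.84], [-0.61, -0.59, -0.53]]
top [[356.95178276   0.         256.70041149]
 [  0.         356.95178276 193.50924011]
 [  0.           0.           1.        ]] [ 375.   -6. 1012.] [[-0.01, -1.0, -0.01], [-0.99, 0.01, -0.16], [0.16, 0.01, -0.99]]
```

View pics/scene0.png

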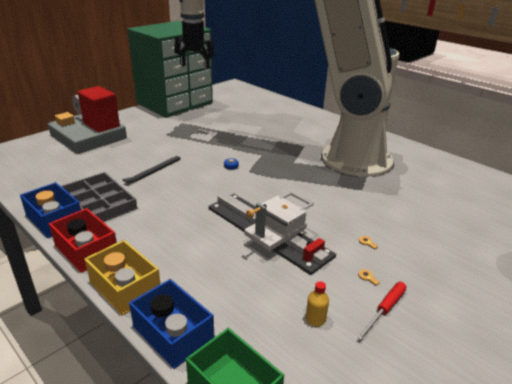

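View pics/top0.png

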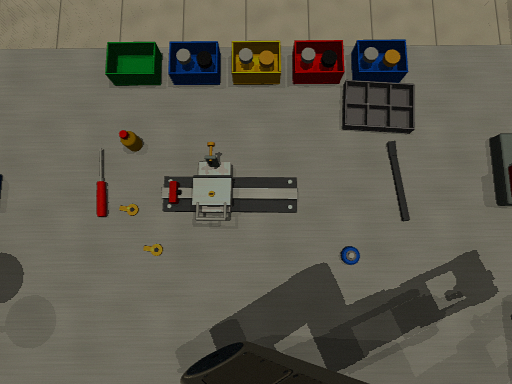

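The top view shows the rail spanning columns 163–298 (rows 176–214), the stop at (173,191), the lock case at about (212,192) and the bar near row 217. I'll enlarge both views.

Run:
```python
import cv2,numpy as np
a=cv2.imread("pics/top0.png")[130:230,155:305];a=cv2.resize(a,None,fx=5,fy=5,interpolation=cv2.INTER_CUBIC);a=np.clip(a.astype(float)*1.5,0,255).astype(np.uint8)
cv2.imwrite("pics/topz.png",a)
b=cv2.imread("pics/scene0.png")[180:275,200:345];cv2.imwrite("pics/scz.png",cv2.resize(b,None,fx=5,fy=5,interpolation=cv2.INTER_CUBIC))
```

```text
(no output)
```

View pics/topz.png

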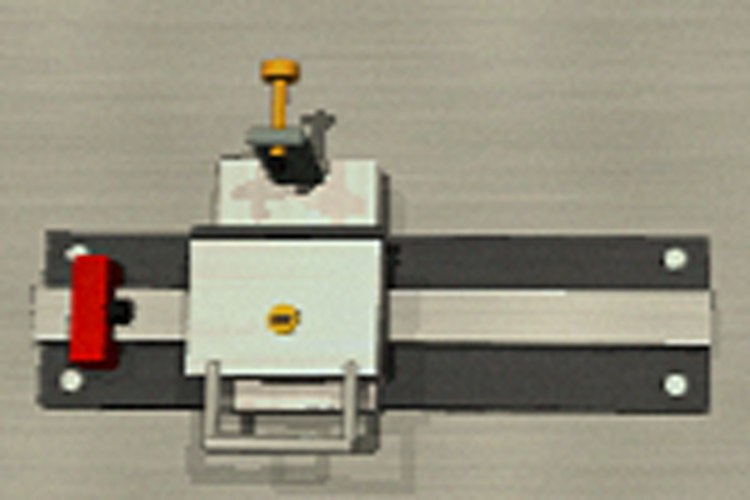

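View pics/scz.png

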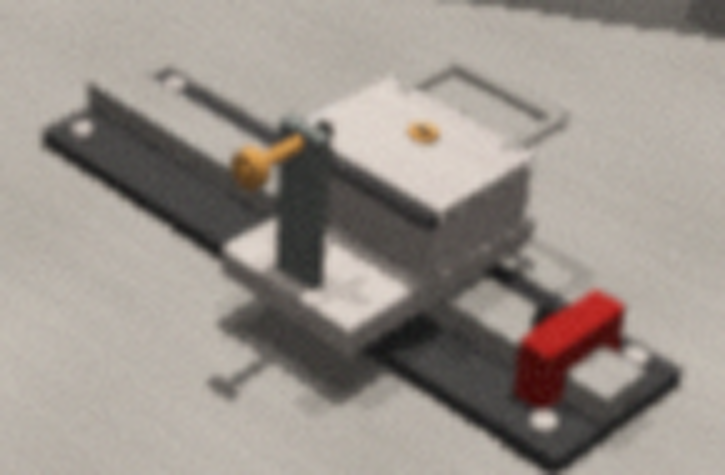

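The crops show the bar running from about (205,444) to (358,444) in the enlarged top view, the plate corners near (47,231), (710,236), (710,412) and (40,409), the lid at columns 187–383 and the rubber buffer face near (132,312). I'll cast these onto planes.

```bash
cat > h.py <<'E'
from rig import r
import cv2,numpy as np
def cast(name,uv,z):
    c=r.camera_info(name);R=cv2.Rodrigues(np.array(c["rvec"],float))[0];t=np.array(c["tvec"],float).ravel()
    d=R.T@np.linalg.inv(c["K"])@np.array([uv[0],uv[1],1.]);o=-R.T@t
    return o+d*(z-o[2])/d[2]
def tz(x,y): return ((x+.5)/5-.5+155,(y+.5)/5-.5+130)
def sz(x,y): return ((x+.5)/5-.5+200,(y+.5)/5-.5+180)
E
python3 - <<'E'
from h import *
p=lambda n,f,x,y,z:print(n,cast("top" if f is tz else "scene",f(x,y),z).round(1))
for c in [(47,231),(710,236),(710,412),(40,409)]: p("plate",tz,*c,12)
for c in [(43,139),(680,377),(553,470)]: p("plateS",sz,*c,12)
for c in [(205,444),(358,444),(281.5,444)]: p("bar",tz,*c,92)
for c in [(455,69),(565,119)]: p("barS",sz,*c,92)
for c in [(190,240),(383,240),(187,375),(383,375)]: p("lid",tz,*c,92)
for c in [(219,158),(380,158)]: p("carr",tz,*c,48)
p("buffer",tz,132,312,39)
for c in [(347,350),(225,250)]: p("carrS",sz,*c,48)
for c in [(280,70)]: p("screwhead",tz,*c,130)
E
```

```text
plate [590.9 265.9  12. ]
plate [ 585.4 -113.9   12. ]
plate [ 484.4 -111.5   12. ]
plate [488.3 266.1  12. ]
plateS [ 590.6 -106.2   12. ]
plateS [496.5 268.2  12. ]
plateS [595.5 267.3  12. ]
bar [460.6 158.3  92. ]
bar [460.1  79.1  92. ]
bar [460.3 118.7  92. ]
barS [461.8  83.9  92. ]
barS [456.9 154.5  92. ]
lid [568.3 168.6  92. ]
lid [567.6  66.8  92. ]
lid [496.6 168.4  92. ]
lid [496.   66.4  92. ]
carr [624.  161.8  48. ]
carr [623.3  72.3  48. ]
buffer [539.  209.8  39. ]
carrS [635. 170.  48.]
carrS [622.3  73.9  48. ]
screwhead [649.  117.2 130. ]
```

```bash
cat >> h.py <<'E'
from scipy.spatial.transform import Rotation as Ro
def plan(p,rpy):
    s=r.sense();R=Ro.from_euler('xyz',s["tcp_rot"]);T=Ro.from_euler('xyz',rpy)
    print("t",s["clock"],"pos",s["eef_pos"].round(1),s["tcp_rot"].round(3),"F",s["contact_force"].round(2),"M",s["wrist_torque"].round(2),"op",round(s["opening"],3),round(s["grasp_force"],1))
    print("row",(R.inv().apply(np.array(p)-s["eef_pos"])/200).round(4),((R.inv()*T).as_rotvec()/np.pi).round(4))
E
python3 -c "
from h import *
plan([460,119,200],[np.pi,0,1.559])"
python3 -m inch '[[[0.1,-0.12,0,0,0,0],[0.24,-0.28,0,0,0,-0.03],[0.38,-0.44,0,0,0,-0.06],[0.52,-0.6,0,0,0,-0.09],[0.66,-0.76,0,0,0,-0.12],[0.77,-0.9,0,0,0,-0.15],[0.82,-0.96,0,0,0,-0.17],[0.86,-1,0,0,0,-0.18]]]' -0.39 20
python3 -c "
from h import *
plan([460,119,200],[np.pi,0,1.559])"
```

```text
t 0.1 pos [ 255.1 -570.   202.1] [-3.14  -0.     0.421] F [-0.74  0.11 -0.53] M [-0.03 -0.01 -0.03] op 0.995 0.0
row [ 2.3424 -2.7261  0.0143] [-4.000e-04 -3.000e-04 -3.623e-01]
clock: 0.77
eef_pos: [330.6, -315.4, 202.7]
tcp_rot: [-3.141, -0.0, 0.991]
contact_force: [0.4, -0.7, -0.1]
opening: 0.304
grasp_force: 0.0
t 0.7667 pos [ 330.6 -315.4  202.7] [-3.141 -0.     0.991] F [ 0.37 -0.75 -0.07] M [ 0.01 -0.01 -0.05] op 0.304 0.0
row [ 2.1715 -0.648   0.0144] [-0.0002 -0.0002 -0.1807]
```

```bash
python3 -m inch '[[[0.12,-0.03,0,0,0,-0.02],[0.28,-0.08,0,0,0,-0.05],[0.44,-0.13,0,0,0,-0.08],[0.6,-0.18,0,0,0,-0.11],[0.76,-0.23,0,0,0,-0.14],[0.9,-0.27,0,0,0,-0.17],[0.97,-0.29,0,0,0,-0.18],[1,-0.3,0,0,0,-0.18]]]'
python3 -c "
from h import *
plan([460,119,200],[np.pi,0,1.559])"
```

```text
clock: 1.43
eef_pos: [391.7, -116.5, 202.8]
tcp_rot: [3.141, -0.0, 1.554]
contact_force: [-0.2, 0.4, 0.5]
opening: 0.307
grasp_force: 0.0
t 1.4333 pos [ 391.7 -116.5  202.8] [ 3.141 -0.     1.554] F [-0.19  0.38  0.54] M [-0.01 -0.04  0.04] op 0.307 0.0
row [1.1828 0.3219 0.0142] [ 0.0001 -0.     -0.0015]
```

```bash
python3 -m inch '[[[0.1,0.03,0,0,0,0],[0.26,0.08,0,0,0,0],[0.42,0.13,0,0,0,0],[0.58,0.18,0,0,0,0],[0.74,0.23,0,0,0,0],[0.88,0.28,0,0,0,0],[0.97,0.31,0,0,0,0],[1,0.32,0,0,0,0]]]'
python3 -m inch '[[[0.1,0,0.05,0,0,0],[0.18,0,0.15,0,0,0],[0.18,0,0.25,0,0,0],[0.18,0,0.3,0,0,0],[0.18,0,0.3,0,0,0],[0.18,0,0.3,0,0,0]]]'
python3 - <<'E'
from h import *
plan([460,119,75],[np.pi,0,1.559])
a=r.grab_frame("top")[130:230,155:305,::-1];b=r.grab_frame("scene")[150:275,200:345,::-1]
a=np.clip(cv2.resize(a,(600,400),interpolation=cv2.INTER_CUBIC)*1.4,0,255).astype(np.uint8)
cv2.imwrite("pics/c1.png",cv2.resize(b,None,fx=4.5,fy=4.5,interpolation=cv2.INTER_CUBIC))
cv2.imwrite("pics/c1t.png",a)
E
```

```text
clock: 2.1
eef_pos: [460.2, 82.5, 202.7]
tcp_rot: [3.141, -0.0, 1.551]
contact_force: [1.2, 0.5, -0.2]
opening: 0.304
grasp_force: 0.0
clock: 2.6
eef_pos: [459.3, 115.9, 142.7]
tcp_rot: [-3.14, 0.001, 1.55]
contact_force: [0.4, 0.6, 0.2]
opening: 0.303
grasp_force: 0.0
t 2.6 pos [459.3 115.9 142.7] [-3.14e+00  1.00e-03  1.55e+00] F [0.42 0.57 0.22] M [-0.04 -0.02  0.02] op 0.303 0.0
row [0.0158 0.0036 0.3383] [-0.0004  0.0002 -0.0028]
```

View pics/c1.png

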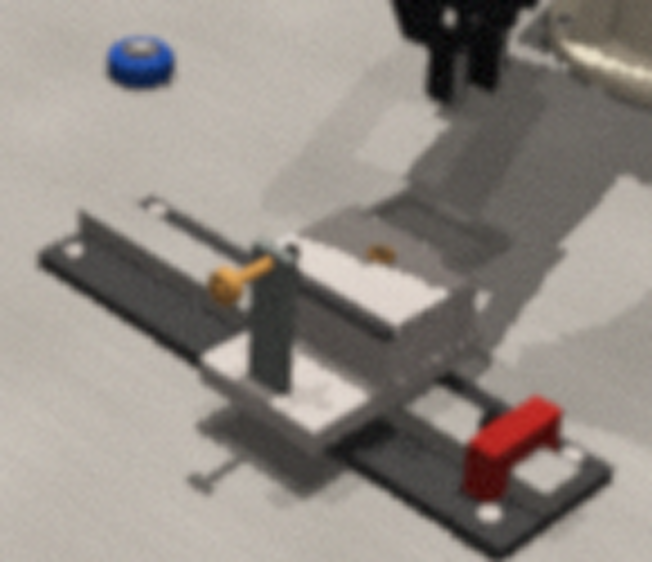

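The fingers (tips near (440,95) and (485,85) in the crop) hang above the bar and straddle it in x. I'll descend and close.

```bash
python3 -m inch '[[[0.015,0.003,0.06,0,0,0],[0.015,0.003,0.14,0,0,0],[0.015,0.003,0.2,0,0,0],[0.015,0.003,0.24,0,0,0]]]'
python3 -m inch '[[[0,0,0.03,0,0,0],[0,0,0.06,0,0,0],[0,0,0.09,0,0,0],[0,0,0.09,0,0,0],[0,0,0.09,0,0,0]]]'
python3 - <<'E'
from h import *
plan([460,119,75],[np.pi,0,1.559])
b=r.grab_frame("scene")[150:275,200:345,::-1]
cv2.imwrite("pics/c2.png",cv2.resize(b,None,fx=4.5,fy=4.5,interpolation=cv2.INTER_CUBIC))
E
```

```text
clock: 3.03
eef_pos: [460.5, 119.7, 94.9]
tcp_rot: [3.141, -0.0, 1.551]
contact_force: [0.1, -0.3, -0.9]
opening: 0.306
grasp_force: 0.0
clock: 3.45
eef_pos: [460.0, 119.9, 76.8]
tcp_rot: [-3.141, 0.0, 1.552]
contact_force: [0.2, 0.1, 0.1]
opening: 0.303
grasp_force: 0.0
t 3.45 pos [460.  119.9  76.8] [-3.141  0.     1.552] F [0.2  0.11 0.14] M [0.05 0.03 0.03] op 0.303 0.0
row [-0.0047 -0.0001  0.0089] [-0.0001  0.     -0.0023]
```

View pics/c2.png

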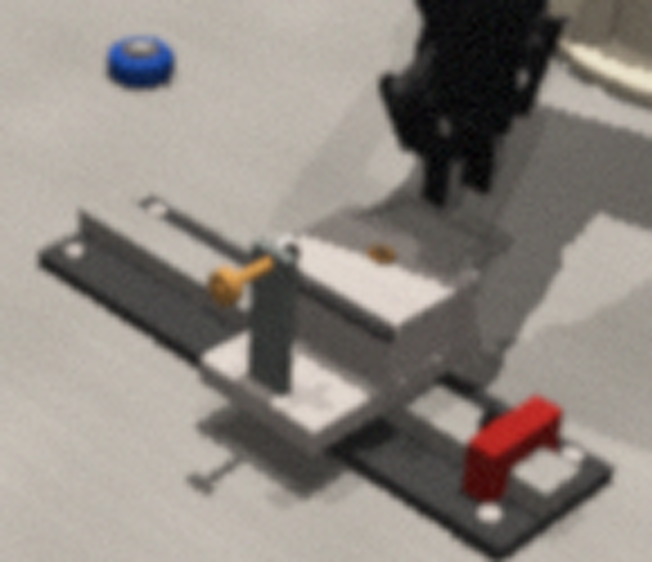

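Both fingers are down on either side of the bar, at about (437,185) and (480,180), and the force is nil. I'll close.

```bash
python3 -m inch '[[[0,0,0.008,0,0,0],[0,0,0.008,0,0,0],[0,0,0.008,0,0,0],[0,0,0.008,0,0,0],[0,0,0.008,0,0,0],[0,0,0.008,0,0,0]]]' -1 25
python3 -c "
from h import *
plan([460,119,75],[np.pi,0,1.559])"
```

```text
clock: 4.0
eef_pos: [460.1, 120.0, 75.3]
tcp_rot: [3.141, -0.0, 1.552]
contact_force: [0.2, -0.0, 0.2]
opening: -0.001
grasp_force: 0.0
t 4.0 pos [460.1 120.   75.3] [ 3.141 -0.     1.552] F [ 0.21 -0.02  0.18] M [-0.    0.02 -0.01] op -0.001 0.0
row [-0.0049 -0.0005  0.0013] [ 0.0001 -0.     -0.0023]
```

The gripper closed fully on nothing. I'll compare where the fingers should appear with where they do before retrying.

Run:
```python
from h import *
def pr(n,P):
    c=r.camera_info(n);return cv2.projectPoints(np.array(P,float).reshape(-1,1,3),np.array(c["rvec"],float),np.array(c["tvec"],float),np.array(c["K"]),None)[0].reshape(-1,2)
f=lambda uv,o,s:((uv-np.array(o)+.5)*s-.5).round().tolist()
print("scene tip x-13,x+13 z85, bar ends",f(pr("scene",[[447,120,85],[473,120,85],[460,81,92],[460,157,92]]),(200,150),4.5))
a=r.grab_frame("scene")[165:240,250:340,::-1];b=r.grab_frame("top")[165:240,180:270,::-1]
im=np.hstack([cv2.resize(x,(400,333),interpolation=cv2.INTER_CUBIC) for x in (a,b)])
im=np.clip(255*(im/255.)**.55,0,255).astype(np.uint8)
cv2.imwrite("pics/c3.png",im)
s=400/90
print("now tcp",f(pr("scene",[[460,120,75],[460,81,92],[460,157,92]]),(250,165),s),f(pr("top",[[460,120,75],[460,81,92],[460,157,92]]),(180,165),s))
```

```text
scene tip x-13,x+13 z85, bar ends [[472.0, 222.0], [443.0, 238.0], [408.0, 194.0], [509.0, 246.0]]
now tcp [[228.0, 175.0], [181.0, 125.0], [280.0, 176.0]] [[141.0, 242.0], [204.0, 239.0], [73.0, 240.0]]
```

View pics/c3.png

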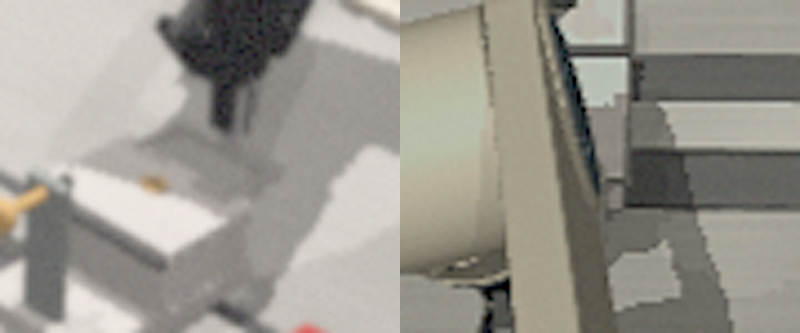

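Run:
```python
from h import *
def pr(n,P):
    c=r.camera_info(n);return cv2.projectPoints(np.array(P,float).reshape(-1,1,3),np.array(c["rvec"],float),np.array(c["tvec"],float),np.array(c["K"]),None)[0].reshape(-1,2)
f=lambda uv,o,s:((uv-np.array(o)+.5)*s-.5).round().tolist()
print("c1 expected tips",f(pr("scene",[[446,116,152],[472,116,152]]),(200,150),4.5))
print("start tips",pr("scene",[[255,-570,202],[255-39,-570-17,215],[255+39,-570+17,215]]).round(1).tolist())
s0=cv2.cvtColor(cv2.imread("pics/scene0.png"),6)
ys,xs=np.where(s0[:75,165:225]<45);print("start dark extents: x",xs.min()+165,xs.max()+165,"lowest by col",[(c+165,ys[xs==c].max()) for c in range(0,60,4) if (xs==c).any()])
g=cv2.cvtColor(r.grab_frame("scene"),7)
np.set_printoptions(linewidth=200)
print(g[185:215,292:314:1])
```

```text
c1 expected tips [[478.0, 120.0], [449.0, 136.0]]
start tips [[195.1, 78.8], [200.3, 72.2], [189.4, 78.6]]
start dark extents: x 165 224 lowest by col [(165, np.int64(59)), (169, np.int64(58)), (173, np.int64(57)), (177, np.int64(56)), (181, np.int64(74)), (185, np.int64(73)), (189, np.int64(72)), (193, np.int64(71)), (197, np.int64(70)), (201, np.int64(69)), (205, np.int64(59)), (209, np.int64(67)), (213, np.int64(74)), (217, np.int64(74)), (221, np.int64(74))]
[[123 104  99 103  93  53  23  14  11   7  22  35  53  52  43  58  72  78  82  82  86  89]
 [123 103 101 102  89  52  21  19  17  10  22  42  62  56  45  51  72  82  84  85  85  84]
 [115 100 102 101  89  51  24  15  12  14  27  50  62  55  47  54  72  83  83  85  87  86]
 [102 102 102 103  91  50  27  14  12  17  24  51  63  54  48  54  73  82  84  85  85  85]
 [104 104 101 100  88  48  20  12  16  12  30  56  63  51  51  60  74  84  82  88  86  85]
 [103 101 106 102  88  48  19  16  10  18  31  57  61  47  53  63  74  83  86  82  83  84]
 [ 97 100 100 101  86  41  20  17  15  20  36  61  65  47  65  71  81  86  83  82  82  
[... 1397 characters left out ...]
8  91  87  85  87  82  86  84  81  74  77  89  95 100 105 102]
 [123 119 108 100  98  91  90  91  84  81  86  91  88  83  75  78  82  94 101 106 104 103]
 [138 128 121 115 107 101  96  92  86  84  91  98  98  89  86  86  90 100 101 104 101 105]
 [180 153 141 124 120 112 108 101  96  96 108 112 117 117 101  96 101 103 103 104 102 103]
 [206 194 181 153 141 126 117 116 112 111 118 122 120 123 106 101 104 104 105 101 105 103]
 [215 211 204 191 181 153 131 122 121 122 119 118 104 102 103 101 101 102 102 101 102 103]
 [215 213 213 212 207 186 156 142 137 118 109 104  92  92  96  99 104  98 101 107 103 103]
 [214 215 215 212 212 206 196 177 158 118  97  94  86  83  90  99 100 102 101 105 104  99]]
```

The visible fingertips end at about row 195, above the bar (which runs from (296,196) to (308,204)). They sit some 25 mm higher than the TCP reading says. I'll reopen, go lower in checked steps, then close.

```bash
python3 -m inch '[[[0,0,0,0,0,0],[0,0,0,0,0,0],[0,0,0,0,0,0],[0,0,0,0,0,0]]]' -0.39
python3 -m inch '[[[0,0,0.02,0,0,0],[0,0,0.04,0,0,0],[0,0,0.06,0,0,0],[0,0,0.06,0,0,0]]]'
python3 -m inch '[[[0,0,0.02,0,0,0],[0,0,0.04,0,0,0],[0,0,0.06,0,0,0],[0,0,0.06,0,0,0]]]'
python3 -c "
from h import *
plan([460,119,50],[np.pi,0,1.559])"
```

```text
clock: 4.48
eef_pos: [460.0, 119.9, 75.2]
tcp_rot: [-3.142, 0.0, 1.552]
contact_force: [-1.5, -0.0, 0.0]
opening: 0.303
grasp_force: 0.0
clock: 4.82
eef_pos: [459.4, 119.8, 62.2]
tcp_rot: [-3.14, 0.0, 1.552]
contact_force: [-1.4, -0.4, 0.5]
opening: 0.303
grasp_force: 0.0
clock: 5.15
eef_pos: [459.5, 119.8, 50.3]
tcp_rot: [-3.14, 0.0, 1.552]
contact_force: [-0.0, -0.1, 0.2]
opening: 0.302
grasp_force: 0.0
t 5.15 pos [459.5 119.8  50.3] [-3.14   0.     1.552] F [-0.02 -0.05  0.24] M [-0.07 -0.05  0.01] op 0.302 0.0
row [-0.0041  0.0026  0.0016] [-0.0004  0.0001 -0.0023]
```

```bash
python3 -m inch '[[[0,0,0,0,0,0],[0,0,0,0,0,0],[0,0,0,0,0,0],[0,0,0,0,0,0],[0,0,0,0,0,0],[0,0,0,0,0,0]]]' -1 25
python3 -c "
from h import *
plan([460,119,50],[np.pi,0,1.559])"
```

```text
clock: 5.65
eef_pos: [460.1, 120.0, 51.3]
tcp_rot: [3.141, -0.0, 1.552]
contact_force: [0.1, -0.2, -0.7]
opening: 0.102
grasp_force: 24.4
t 5.65 pos [460.1 120.   51.3] [ 3.141 -0.     1.552] F [ 0.15 -0.21 -0.75] M [-0.06 -0.03  0.08] op 0.102 24.4
row [-0.0048 -0.0004  0.0063] [ 0.     -0.     -0.0023]
```

Gripped: opening 0.102 is about 9 mm, with 24 N on the bar. Now I'll slide along +y.

```bash
python3 -m inch '[[[0.01,0,0,0,0,0],[0.03,0,0,0,0,0],[0.055,0,0,0,0,0],[0.08,0,0,0,0,0],[0.105,0,0,0,0,0],[0.13,0,0,0,0,0],[0.145,0,0,0,0,0],[0.15,0,0,0,0,0]]]'
python3 -m inch '[[[0.01,0,0,0,0,0],[0.02,0,0,0,0,0],[0.03,0,0,0,0,0],[0.04,0,0,0,0,0],[0.045,0,0,0,0,0]]]'
```

```text
clock: 6.32
eef_pos: [460.5, 150.6, 51.1]
tcp_rot: [-3.141, -0.0, 1.552]
contact_force: [0.5, -2.2, -0.7]
opening: 0.105
grasp_force: 24.4
clock: 6.73
eef_pos: [460.6, 159.1, 51.1]
tcp_rot: [-3.141, 0.0, 1.552]
contact_force: [-0.8, -1.7, -1.0]
opening: 0.103
grasp_force: 24.5
```

```bash
python3 -m inch '[[[0.006,0,0,0,0,0],[0.012,0,0,0,0,0],[0.018,0,0,0,0,0],[0.024,0,0,0,0,0],[0.03,0,0,0,0,0]]]'
python3 - <<'E'
from h import *
g=r.grab_frame("scene")[190:275,220:345,::-1]
cv2.imwrite("pics/c4.png",cv2.resize(g,None,fx=5,fy=5,interpolation=cv2.INTER_CUBIC))
E
```

```text
clock: 7.15
eef_pos: [460.7, 165.0, 51.1]
tcp_rot: [-3.141, 0.0, 1.552]
contact_force: [-1.5, -2.1, -1.0]
opening: 0.107
grasp_force: 24.5
```

View pics/c4.png

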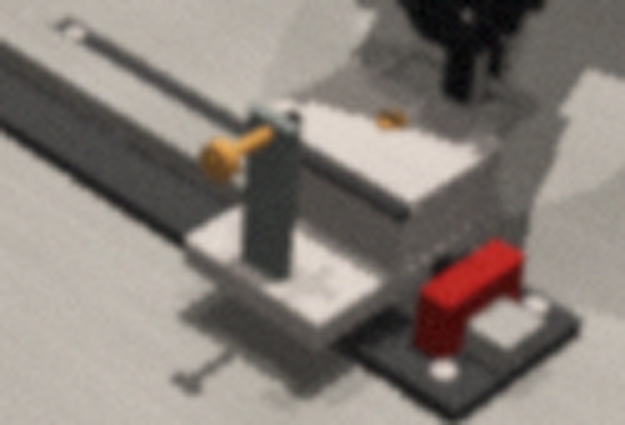

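The carriage edge is now close to the buffer (near (440,262) in the crop) but not there yet. The last millimetres go in small steps.

```bash
for i in 1; do python3 -m inch '[[[0.002,0,0,0,0,0],[0.004,0,0,0,0,0],[0.006,0,0,0,0,0],[0.008,0,0,0,0,0]]]' - 20 | grep -E "eef|contact"; done
python3 -m inch '[[[0.002,0,0,0,0,0],[0.004,0,0,0,0,0]]]' | grep -E "eef|contact"
python3 -m inch '[[[0.002,0,0,0,0,0],[0.004,0,0,0,0,0]]]' | grep -E "eef|contact"
```

```text
eef_pos: [460.7, 166.5, 51.1]
contact_force: [-2.1, -2.3, -1.3]
eef_pos: [460.7, 167.3, 51.1]
contact_force: [-2.4, -2.2, -1.0]
eef_pos: [460.8, 168.1, 51.1]
contact_force: [-2.2, -2.0, -1.0]
```

```bash
python3 -m inch '[[[0.002,0,0,0,0,0],[0.004,0,0,0,0,0]]]' | grep -E "eef|contact"
```

```text
eef_pos: [460.8, 168.9, 51.1]
contact_force: [-2.4, -4.2, -0.8]
```

```bash
python3 -m inch '[[[0.001,0,0,0,0,0],[0.001,0,0,0,0,0]]]' | grep -E "eef|contact"
```

```text
eef_pos: [460.8, 168.9, 51.1]
contact_force: [-3.0, -3.5, -0.0]
```

```bash
python3 -m inch '[[[0.001,0,0,0,0,0],[0.001,0,0,0,0,0]]]' | grep -E "eef|contact"
```

```text
eef_pos: [460.8, 168.9, 51.1]
contact_force: [-3.0, -4.7, 0.5]
```

Contact with the buffer: y stays put at 168.9 while the force grows to 4.7 N. I'll compute the arc rows for the lid.

```bash
cat > arc.py <<'E'
import numpy as np,sys
v=[float(a) for a in sys.argv[1:]]
f=lambda q:np.array([-110*np.cos(q),-110*np.sin(q)])/200
for q in v[1:]:
    d=f(q+.018)-f(v[0]+.018);print(q,[round(.008*d[0],4),*d.round(4)])
E
python3 arc.py 0 .02 .06 .12 .18 .24 .29 .32 .33; python3 arc.py .33 .37 .43 .51 .59 .67 .74 .78 .8;python3 arc.py .8 .84 .9 .98 1.06 1.14 1.21 1.25 1.27
```

```text
0.02 [np.float64(0.0), np.float64(0.0003), np.float64(-0.011)]
0.06 [np.float64(0.0), np.float64(0.0016), np.float64(-0.033)]
0.12 [np.float64(0.0), np.float64(0.0051), np.float64(-0.0658)]
0.18 [np.float64(0.0001), np.float64(0.0107), np.float64(-0.0983)]
0.24 [np.float64(0.0001), np.float64(0.0181), np.float64(-0.1304)]
0.29 [np.float64(0.0002), np.float64(0.0258), np.float64(-0.1568)]
0.32 [np.float64(0.0002), np.float64(0.031), np.float64(-0.1725)]
0.33 [np.float64(0.0003), np.float64(0.0329), np.float64(-0.1777)]
0.37 [np.float64(0.0001), np.float64(0.0079), np.float64(-0.0205)]
0.43 [np.float64(0.0002), np.float64(0.0213), np.float64(-0.0507)]
0.51 [np.float64(0.0003), np.float64(0.0419), np.float64(-0.0895)]
0.59 [np.float64(0.0005), np.float64(0.0656), np.float64(-0.1266)]
0.67 [np.float64(0.0007), np.float64(0.0921), np.float64(-0.1617)]
0.74 [np.float64(0.0009), np.float64(0.1176), np.float64(-0.1905)]
0.78 [np.float64(0.0011), np.float64(0.1331), np.float64(-0.2062)]
0.8 [np.float64(0.0011), np.float64(0.141), np.float64(-0.2138)]
0.84 [np.float64(0.0001), np.float64(0.0164), np.float64(-0.0147)]
0.9 [np.float64(0.0003), np.float64(0.0419), np.float64(-0.0355)]
0.98 [np.float64(0.0006), np.float64(0.0779), np.float64(-0.0608)]
1.06 [np.float64(0.0009), np.float64(0.1158), np.float64(-0.0832)]
1.14 [np.float64(0.0012), np.float64(0.1554), np.float64(-0.1024)]
1.21 [np.float64(0.0015), np.float64(0.1912), np.float64(-0.1166)]
1.25 [np.float64(0.0017), np.float64(0.212), np.float64(-0.1236)]
1.27 [np.float64(0.0018), np.float64(0.2226), np.float64(-0.1268)]
```

```bash
python3 -m inch '[[[0,0,-0.011,0,0,0],[0,0.0016,-0.033,0,0,0],[0,0.005,-0.066,0,0,0],[0,0.0107,-0.098,0,0,0],[0,0.018,-0.13,0,0,0],[0,0.026,-0.157,0,0,0],[0,0.031,-0.1725,0,0,0],[0,0.033,-0.178,0,0,0]]]' - 25
```

```text
clock: 9.03
eef_pos: [467.2, 168.9, 87.6]
tcp_rot: [-3.141, 0.001, 1.552]
contact_force: [-3.5, -5.1, -0.2]
opening: 0.102
grasp_force: 24.4
```

```bash
python3 -m inch '[[[0,0.008,-0.0205,0,0,0],[0,0.021,-0.051,0,0,0],[0,0.042,-0.0895,0,0,0],[0.0005,0.0655,-0.1265,0,0,0],[0.0007,0.092,-0.1615,0,0,0],[0.001,0.1175,-0.1905,0,0,0],[0.001,0.133,-0.206,0,0,0],[0.001,0.141,-0.214,0,0,0]]]'
python3 - <<'E'
from h import *
g=r.grab_frame("scene")[120:275,190:345,::-1]
cv2.imwrite("pics/c5.png",cv2.resize(g,None,fx=3.8,fy=3.8,interpolation=cv2.INTER_CUBIC))
E
```

```text
clock: 9.7
eef_pos: [493.6, 168.5, 130.8]
tcp_rot: [-3.137, 0.001, 1.551]
contact_force: [-14.7, -5.0, 11.9]
opening: 0.102
grasp_force: 24.9
```

View pics/c5.png

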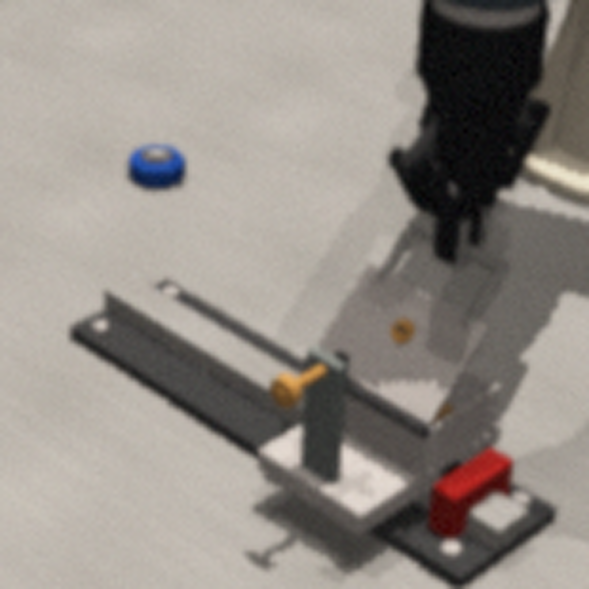

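The lid is up about 0.8 rad (edge near (440,255), with the bar in the pads). The force on the tool (−15, 0, +12) points radially outward, so I'll relieve it along that direction.

```bash
python3 -m inch '[[[0,-0.004,-0.004,0,0,0],[0,-0.004,-0.004,0,0,0]]]'|grep -E "eef|cont"; python3 -m inch '[[[0,-0.004,-0.004,0,0,0],[0,-0.004,-0.004,0,0,0]]]'|grep -E "eef|cont";  python3 -c "
from h import *
plan([460,119,50],[np.pi,0,1.559])"|head -1
```

```text
eef_pos: [493.9, 168.5, 131.2]
contact_force: [-7.3, -5.1, 5.8]
eef_pos: [494.5, 168.6, 132.0]
contact_force: [-1.7, -6.0, 0.6]
t 10.0833 pos [494.5 168.6 132. ] [3.141 0.    1.552] F [-1.7  -6.    0.65] M [-0.94  0.4   0.09] op 0.106 24.7
```

```bash
python3 arc.py .79 .82 .87 .93 .96 ; python3 -m inch '[[[0,0.0122,-0.0115,0,0,0],[0.0003,0.0332,-0.0295,0,0,0],[0.0005,0.0595,-0.05,0,0,0],[0.0006,0.073,-0.0595,0,0,0],[0.0006,0.073,-0.0595,0,0,0]]]'
```

```text
0.82 [np.float64(0.0001), np.float64(0.0121), np.float64(-0.0112)]
0.87 [np.float64(0.0003), np.float64(0.033), np.float64(-0.0291)]
0.93 [np.float64(0.0005), np.float64(0.0592), np.float64(-0.0491)]
0.96 [np.float64(0.0006), np.float64(0.0727), np.float64(-0.0586)]
clock: 10.5
eef_pos: [509.2, 168.4, 144.6]
tcp_rot: [3.141, 0.001, 1.552]
contact_force: [-5.6, -6.8, 6.2]
opening: 0.103
grasp_force: 24.9
```

```bash
python3 arc.py .96 .99 1.04 1.1 1.13 ; python3 -m inch '[[[0,0.012,-0.014,0,0,0],[0,0.034,-0.032,0,0,0],[0,0.063,-0.050,0,0,0],[0,0.078,-0.058,0,0,0],[0,0.078,-0.058,0,0,0]]]'
```

```text
0.99 [np.float64(0.0001), np.float64(0.0138), np.float64(-0.009)]
1.04 [np.float64(0.0003), np.float64(0.0374), np.float64(-0.0231)]
1.1 [np.float64(0.0005), np.float64(0.0667), np.float64(-0.0384)]
1.13 [np.float64(0.0007), np.float64(0.0816), np.float64(-0.0454)]
clock: 10.92
eef_pos: [526.2, 168.1, 155.2]
tcp_rot: [3.139, 0.0, 1.552]
contact_force: [2.8, -5.5, -7.2]
opening: 0.101
grasp_force: 24.6
```

```bash
python3 -m inch '[[[0,0.0235,0,0,0,0],[0,0.0545,-0.01,0,0,0],[0.0005,0.0865,-0.0195,0,0,0],[0.001,0.1185,-0.0265,0,0,0],[0.001,0.145,-0.031,0,0,0],[0.001,0.157,-0.0325,0,0,0],[0.001,0.157,-0.0325,0,0,0]]]'
```

```text
clock: 11.5
eef_pos: [557.3, 167.9, 162.6]
tcp_rot: [3.139, -0.0, 1.552]
contact_force: [-2.0, -4.7, 3.6]
opening: 0.103
grasp_force: 26.3
```

```bash
python3 -m inch '[[[0,0.012,-0.002,0,0,0],[0,0.025,-0.003,0,0,0],[0,0.038,-0.004,0,0,0],[0,0.051,-0.004,0,0,0],[0.0003,0.064,-0.004,0,0,0],[0.0005,0.077,-0.004,0,0,0],[0.0007,0.09,-0.004,0,0,0],[0.0007,0.102,-0.003,0,0,0]]]'
python3 -m inch '[[[0,0.01,0,0,0,0],[0,0.02,0.001,0,0,0],[0,0.03,0.002,0,0,0],[0,0.04,0.003,0,0,0],[0,0.04,0.003,0,0,0],[0,0.04,0.003,0,0,0]]]'
```

```text
clock: 12.17
eef_pos: [577.1, 167.7, 162.8]
tcp_rot: [3.14, -0.0, 1.552]
contact_force: [-1.0, -5.0, -1.7]
opening: 0.101
grasp_force: 25.9
clock: 12.67
eef_pos: [584.8, 167.6, 161.6]
tcp_rot: [3.14, -0.0, 1.552]
contact_force: [-0.8, -5.4, 3.3]
opening: 0.101
grasp_force: 26.7
```

```bash
python3 -m inch '[[[0,0.008,0.001,0,0,0],[0,0.016,0.002,0,0,0],[0,0.024,0.003,0,0,0],[0,0.03,0.004,0,0,0],[0,0.03,0.004,0,0,0]]]'|grep -E "eef|cont"
python3 -m inch '[[[0,0.007,0.001,0,0,0],[0,0.014,0.002,0,0,0],[0,0.02,0.004,0,0,0],[0,0.02,0.004,0,0,0]]]'|grep -E "eef|cont"
```

```text
eef_pos: [590.5, 167.5, 160.5]
contact_force: [-0.6, -5.4, 3.3]
eef_pos: [594.4, 167.5, 159.6]
contact_force: [-1.0, -5.9, 1.9]
```

```bash
python3 -m inch '[[[0,0.007,0.002,0,0,0],[0,0.014,0.004,0,0,0],[0,0.02,0.005,0,0,0],[0,0.02,0.005,0,0,0]]]'|grep -E "eef|cont"
```

```text
eef_pos: [598.4, 167.4, 158.5]
contact_force: [-0.8, -4.2, 1.5]
```

```bash
python3 -m inch '[[[0,0.007,0.002,0,0,0],[0,0.014,0.004,0,0,0],[0,0.02,0.006,0,0,0],[0,0.02,0.006,0,0,0]]]'|grep -E "eef|cont"
```

```text
eef_pos: [602.6, 167.5, 157.3]
contact_force: [0.4, -3.2, 0.7]
```

```bash
python3 -m inch '[[[0,0.007,0.002,0,0,0],[0,0.014,0.005,0,0,0],[0,0.02,0.007,0,0,0],[0,0.02,0.007,0,0,0]]]'|grep -E "eef|cont"
```

```text
eef_pos: [606.5, 167.4, 155.9]
contact_force: [-0.0, -3.1, 1.2]
```

```bash
python3 -m inch '[[[0,0.007,0.003,0,0,0],[0,0.014,0.006,0,0,0],[0,0.02,0.008,0,0,0],[0,0.02,0.008,0,0,0]]]'|grep -E "eef|cont"
```

```text
eef_pos: [610.5, 167.3, 154.3]
contact_force: [0.6, -2.0, 2.0]
```

```bash
python3 -m inch '[[[0,0.007,0.003,0,0,0],[0,0.014,0.006,0,0,0],[0,0.02,0.009,0,0,0],[0,0.02,0.009,0,0,0]]]'|grep -E "eef|cont"
```

```text
eef_pos: [614.5, 167.2, 152.4]
contact_force: [-0.9, -1.5, 0.8]
```

```bash
python3 -m inch '[[[0.001,0.006,0.003,0,0,0],[0.002,0.012,0.006,0,0,0],[0.002,0.012,0.006,0,0,0]]]'|grep -E "eef|cont"
```

```text
eef_pos: [616.8, 167.2, 151.2]
contact_force: [0.8, -3.8, 1.7]
```

```bash
python3 -m inch '[[[0,0.006,0.003,0,0,0],[0,0.01,0.005,0,0,0],[0,0.01,0.005,0,0,0]]]'|grep -E "eef|cont"
```

```text
eef_pos: [618.7, 167.3, 150.3]
contact_force: [-0.7, -4.2, 1.6]
```

```bash
python3 -m inch '[[[0,0.006,0.003,0,0,0],[0,0.01,0.005,0,0,0],[0,0.01,0.005,0,0,0]]]'|grep -E "eef|cont"
```

```text
eef_pos: [620.7, 167.3, 149.2]
contact_force: [-0.4, -4.3, 2.1]
```

```bash
python3 -m inch '[[[0,0.006,0.003,0,0,0],[0,0.01,0.006,0,0,0],[0,0.01,0.006,0,0,0]]]'|grep -E "eef|cont"
```

```text
eef_pos: [622.6, 167.2, 148.2]
contact_force: [-0.5, -4.6, 3.3]
```

```bash
python3 -m inch '[[[0,0.006,0.003,0,0,0],[0,0.01,0.006,0,0,0],[0,0.01,0.006,0,0,0]]]'|grep -E "eef|cont"
```

```text
eef_pos: [624.4, 167.2, 147.0]
contact_force: [-1.9, -5.1, 3.8]
```

```bash
python3 -m inch '[[[0,0.004,0.002,0,0,0],[0,0.008,0.005,0,0,0],[0,0.008,0.005,0,0,0]]]'|grep -E "eef|cont"
```

```text
eef_pos: [625.7, 167.2, 146.2]
contact_force: [-4.2, -4.9, 6.3]
```

Contact with the rest: resistance is rising clearly at x≈624–626. I'll back off slightly, then release.

```bash
python3 -m inch '[[[0,-0.004,-0.004,0,0,0],[0,-0.007,-0.006,0,0,0],[0,-0.007,-0.006,0,0,0]]]'|grep -E "eef|cont"
```

```text
eef_pos: [624.2, 167.2, 147.2]
contact_force: [-2.7, -4.8, 2.8]
```

```bash
python3 -m inch '[[[0,-0.003,-0.002,0,0,0],[0,-0.003,-0.002,0,0,0],[0,-0.003,-0.002,0,0,0]]]'|grep -E "eef|cont"
python3 -m inch '[[[0,0,0,0,0,0],[0,0,0,0,0,0],[0,0,0,0,0,0],[0,0,0,0,0,0]]]' -0.5
python3 - <<'E'
from h import *
g=r.grab_frame("scene")[120:275,190:345,::-1]
cv2.imwrite("pics/c6.png",cv2.resize(g,None,fx=3.8,fy=3.8,interpolation=cv2.INTER_CUBIC))
E
```

```text
eef_pos: [623.7, 167.2, 147.5]
contact_force: [-1.8, -4.1, 2.1]
clock: 17.42
eef_pos: [624.4, 167.8, 147.6]
tcp_rot: [3.141, -0.001, 1.552]
contact_force: [0.7, 0.9, 1.1]
opening: 0.252
grasp_force: 0.0
```

View pics/c6.png

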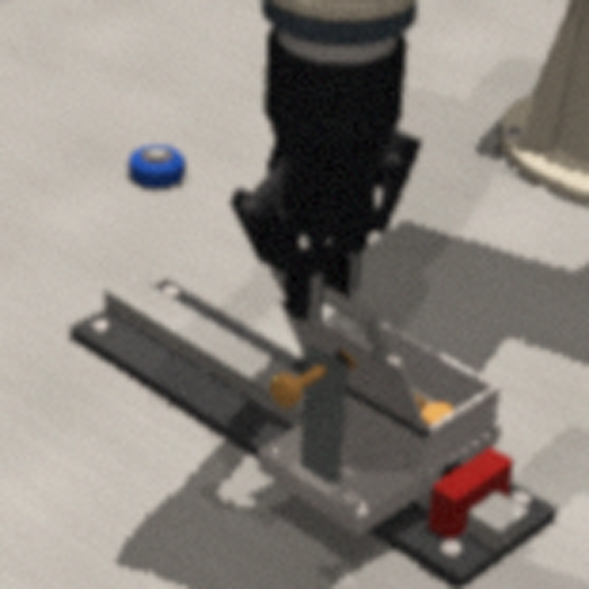

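The lid leans back onto the rest screw (near (320,370)), the case is open, and the carriage is against the red stop. I'll retreat straight up and check that nothing shifts.

```bash
python3 -m inch '[[[0,0,-0.02,0,0,0],[0,0,-0.05,0,0,0],[0,0,-0.09,0,0,0],[0,0,-0.13,0,0,0],[0,0,-0.18,0,0,0],[0,0,-0.24,0,0,0],[0,0,-0.3,0,0,0],[0,0,-0.34,0,0,0]]]'|grep -E "eef|cont"
python3 -m inch '[[[0,0,-0.08,0,0,0],[0,0,-0.2,0,0,0],[0,0,-0.32,0,0,0],[0,0,-0.4,0,0,0],[0,0,-0.42,0,0,0],[0,0,-0.42,0,0,0],[0,0,-0.42,0,0,0],[0,0,-0.42,0,0,0]]]'|grep -E "eef|cont"
python3 - <<'E'
from h import *
import time
g=r.grab_frame("scene");c=cv2.imread("pics/c6.png")
c=cv2.resize(c,(155,155),interpolation=cv2.INTER_AREA)[:,:,::-1].astype(int);n=g[120:275,190:345].astype(int)
d=np.abs(c-n).max(2);d[:75]=0
print("changed below row 75 of crop:",(d>45).sum(), "in plate/stop area", (d[100:]>45).sum())
# lid plate: pixel diff around lid (crop rows 80-110, cols 85-112), brightness now
print("lid/gripper region mean before/after",c[85:108,95:110].mean().round(1),n[85:108,95:110].mean().round(1))
# carriage corner (far -x.. lowest corner) and stop gap by masks: bottom corner cast
p=lambda x,y:((x+.5)/3.8-.5+190,(y+.5)/3.8-.5+120)
print("carriage corner",cast("scene",p(362,525),48).round(1),"was at start",[635,170])
E
```

```text
eef_pos: [624.9, 167.5, 218.0]
contact_force: [0.8, 0.5, 0.3]
eef_pos: [623.5, 167.1, 298.1]
contact_force: [-0.1, -0.0, -0.7]
changed below row 75 of crop: 668 in plate/stop area 325
lid/gripper region mean before/after 81.5 82.9
carriage corner [629.8 215.6  48. ] was at start [635, 170]
```

```bash
python3 -c "
from rig import r
print(r.sign_off())"
```

```text
the job is handed in; nothing more can be done
None
```

The job is handed in: the carriage is against the buffer, met at under 5 N, and the lid lies open on its rest screw, eased down without a drop or slam. The gripper is clear, though after it retreated I checked the lid only by image brightness and did not re-measure the carriage at the stop.

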